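# Load the transport rack and lock it

### The arm

A 6-joint arm with a two-finger parallel gripper is mounted at the origin on a cart in front of the work surface, level with it; the furniture and walls round the work are solid. World frame = base frame: x ahead of the robot, y to its left, z up, the work surface at z = 0. Lengths are in m, angles in rad, forces in N, time in s.
With the tool pointing down it reaches from about 0.35 to 0.975 m from the base axis. Payload 4.9 kg.
Tool frame: the origin (TCP) lies at the very end of the fingers, on their centre line; the grasp point (between the pads) lies 19 mm behind it; z points along the fingers, y is the line along which they close (so a half turn about z gives the same grasp; the last joint's range is limited). The gripper opens to 85 mm and grips with 20 to 120 N. Pads are 22 mm wide; open, the fingers measure 114 mm over their backs; the gripper's body (76 mm by 85 mm) begins 54 mm behind the grasp point. The pads swing forward as they close: fully open they stand 13 mm farther back than shut.
Start: joints at [-1.452, 0.053, 1.613, -0, 1.476, -0.119], TCP at [0.147, -0.607, 0.231] pointing down, gripper open.
Joint ranges: [-3.01, 3.01], [-1.01, 2.22], [0.06, 2.58], [-1.02, 4.17], [0.09, 2.62], [-3.14, 3.14]. Speed limits (rad/s): [2.57, 2.57, 3.14, 3.14, 3.14, 3.14].

### API

Orientations are given as a rotation vector (axis times angle).
In Python, from station import ctrl gives the robot as it stands. The module is installed in compiled form; this text tells all that it offers.
- The arm moves only by the tool jog_arm, never from a script. Its argument "steps" is a list of rows, each an object with "delta_rot": the turn, a rotation vector about the tool's x, y, z in degrees, a list of three; "linear": the shift along the tool's x, y, z in m, a list of three; "grip": the finger opening in m, from 0 to 0.0854. In form: [{"delta_rot": [rx, ry, rz], "linear": [x, y, z], "grip": grip}, ...]. A call has 1 to 10 rows; each row shifts and turns the commanded pose from where the row before left it, along the tool's axes as they then stand; what a row does not reach is not made up. A row lasts 1/10 s, in which the tool goes at most 50 mm and 8.59 degrees, less where a joint would pass 70% of its speed; a pose out of reach is approached as far as the arm can. A call with a gripper value outside its range is refused whole. The fingers move at their own pace and stop on an object; "newtons" is the grip in N (left out, the last holds). Time passes only in rows, so rows that do not move let the fingers close. It gives the time, the measured TCP pose, the force, the opening and the grip force at its end, in the units of the state.
- ctrl.get_obs(): the state, without advancing time (a new reading comes with each control period).
- ctrl.get_image(name): name is "scene" or "top" or "wrist"; returns (picture, depth): 400x640x3 uint8, red, green, blue; 400x640 float32, m along the optical axis (not along the pixel's ray), 0 where there is no reading.
- ctrl.camera_info(name): a dict with "camera_matrix" (3x3 intrinsics, pixels), "R" (3x3) and "t" (3): a world point X has camera coordinates R X + t; the wrist camera has in their place "T_tool_cam" (4x4, takes a point from camera to tool coordinates, whose origin is the TCP and whose axes are the flange's). Camera axes: x right, y down, z forward; pixel columns grow to the right and rows downward; lengths in m; the calibration is good to about 2 mm. A picture is of the moment at which its call begins: read the wrist's pose just before it. camera_info takes no time and is no camera call.
- ctrl.finish_job(): hands the job in; it is judged then, once.
The state is a dict: "t": time; "q": joint angles; "dq": joint speeds; "effort": joint torques, N m; "tool_pos": TCP position; "tool_rot": TCP orientation; "contact_force": force on the tool from outside, world axes, zero at the start; "wrist_torque": the same for the moment, N m; "opening": finger opening in m; "grip_force": force on a finger pad.
Only numpy, scipy, OpenCV 4.12 (cv2) and the standard library are available. Lean on these libraries where they do the work, as an engineer would, in place of code of your own. Each camera call takes 0.05 s, during which the arm holds its last target. There are 200 camera calls.

### The job

Pack the two aluminium spacer bars for transport: lay each one in the blue lane of the rack that is made to its length, pushed back against the lane's stop. Then push the red grip of the lock slide all the way across to its end stop, so that the hooked gates close over the front ends of both bars. Leave the other things on the table where they are.

Things in the scene. Friction and masses are not known exactly. Their poses are not given: they have to be found in the camera images.
- rack: grey base plate 10 mm thick with two blue lanes, fixed to the table; place and yaw vary. Origin on its underside, midway between the lanes (100 mm apart); the plate spans x -110 to +100, y -140 to +85 mm. x: along the lanes from the open mouths (robot side) to the stops; y left; z up. Lanes are open above, 34 mm wide inside; walls 6 mm thick, 12 mm above the lane floor, start at x = -46 mm.
- short_lane (a point): where the middle of the short bar's underside is when it lies fully home in the short (left) lane: on the lane floor (10 mm above the table), on the centre line, 42.5 mm in front of its back stop (10 mm thick, 26 mm above the floor). Axes as the rack's.
- long_lane (a point): where the middle of the long bar's underside is when it lies fully home in the long (right) lane: on the lane floor (10 mm above the table), on the centre line, 65 mm in front of its back stop (10 mm thick, 26 mm above the floor). Axes as the rack's.
- lock_slide (a joint): travel of the steel lock slide along the rack's +y (to the left), in m: 0 fully open, 0.060 fully locked at the end stop. Starts at 0 to 0.015, gates clear of the lanes. About 3 N of friction, no spring: it stays where it is left. It carries the red grip and both gates, which move together. A bar that sticks out more than 6 mm from home jams a gate.
- lock_grip (a point): centre of the top of the red grip on the lock slide, 57 mm above the table. The grip is an upright block, 20 mm along x, 16 mm along y, its foot 17 mm above the table on the slide's strip; the gates' front faces are 29 mm further along +x. On its right (-y) side, from where it is pushed, only the strip (17 mm high) and an end stop (24 mm) lie. Axes as the rack's.
- short_gate (a point): top of the short lane's gate, 50 mm above the table, mid-width, on the inner (+x) face of its upright. The steel upright is 26 mm wide, 6 mm thick; its hook (5 mm thick, underside 45 mm above the table) reaches 18 mm along +x. Locked, it is centred on the lane, the upright 6 mm in front of a bar that is home, the hook 12 mm over the bar's end, 7 mm above it.
- long_gate (a point): the same point of the long lane's gate, which is just like the other, 100 mm to its right (-y).
- short_bar: square aluminium bar 85 x 28 x 28 mm, loose, about 0.18 kg, lying flat. Origin at the centre of its underside, x along its length, z up.
- long_bar: square aluminium bar 130 x 28 x 28 mm, loose, about 0.27 kg, lying flat; otherwise just like the short bar. Origin at the centre of its underside, x along its length, z up.
- solder_reel: bystander: white solder reel with red flanges, 57 mm wide, 40 mm high; origin under its centre
- terminals: bystander: black terminal box with a red and a yellow post, 55 x 75 x 57 mm; origin under its centre
- tester: bystander: black flat tester with a yellow field, 50 x 100 x 31 mm; origin under its centre

How it is judged:
On the way, in this order (a step that is already met when the one before it is completed fails the run):
1. both bars lie home in their own lanes while the lock slide is still open (x of short_bar in the frame of short_lane between -0.008 and 0.008 m and y of short_bar in the frame of short_lane between -0.006 and 0.006 m and z of short_bar in the frame of short_lane between -0.004 and 0.004 m and angle between the x axis of short_bar and the x axis of short_lane, either way round below 0.12 rad and x of long_bar in the frame of long_lane between -0.008 and 0.008 m and y of long_bar in the frame of long_lane between -0.006 and 0.006 m and z of long_bar in the frame of long_lane between -0.004 and 0.004 m and angle between the x axis of long_bar and the x axis of long_lane, either way round below 0.12 rad and value of joint lock_slide below 0.03 m), for 0.2 s.
2. the lock slide is at its end stop with both bars still home (x of short_bar in the frame of short_lane between -0.008 and 0.008 m and y of short_bar in the frame of short_lane between -0.006 and 0.006 m and z of short_bar in the frame of short_lane between -0.004 and 0.004 m and angle between the x axis of short_bar and the x axis of short_lane, either way round below 0.12 rad and x of long_bar in the frame of long_lane between -0.008 and 0.008 m and y of long_bar in the frame of long_lane between -0.006 and 0.006 m and z of long_bar in the frame of long_lane between -0.004 and 0.004 m and angle between the x axis of long_bar and the x axis of long_lane, either way round below 0.12 rad and value of joint lock_slide above 0.057 m), for 0.2 s.
At the end, for the whole second after the job is handed in: Short bar in the short lane and long bar in the long lane, each within 8 mm of fully home along the lane, 6 mm across it, 4 mm in height and 0.12 rad in direction, at rest; lock slide within 3 mm of its end stop (all of step 2 and linear speed of each of short_bar, long_bar below 0.02 m/s); the robot touches nothing.
It fails at once if the white solder reel with red flanges is shifted by more than 30 mm (distance of solder_reel from where it was at the start of the episode above 0.03 m).
It fails at once if the black terminal box is shifted by more than 30 mm (distance of terminals from where it was at the start of the episode above 0.03 m).
It fails at once if the black tester is shifted by more than 30 mm (distance of tester from where it was at the start of the episode above 0.03 m).
It also fails if it takes over 67 s, if anything falls off the work surface, if the arm or the gripper's body presses on something with over 40 N, if the wrist force passes 120 N, or if a joint passes its speed limit or range.

## Working session

There is one attempt and no reset: what is moved stays moved. The work goes in short steps, Python scripts to look and compute and a tool call to move; the robot and the scene stay as the last step left them, time stands still between calls to the robot, and variables do not carry over. Pictures are saved under pics/ and viewed, at most 10 in all, crops included, and the job is handed in when it is done.

Besides the shell and the picture viewer there is one more tool, called after "Request:" by a JSON object that holds its "api" and its "payload". jog_arm: Moves the arm, as the interface text tells. Its arguments: {"type":"object","properties":{"steps":{"type":"array"},"newtons":{"type":"number"}},"required":["steps"]}

```bash
mkdir -p pics; cat > h.py <<'E'
import numpy as np, cv2
from scipy.spatial.transform import Rotation as Ro
from station import ctrl
def snap(n,f):
    o=ctrl.get_obs(); im,d=ctrl.get_image(n); cv2.imwrite(f'pics/{f}.png',im[:,:,::-1]); np.save(f'pics/{f}.npy',d)
    c=ctrl.camera_info(n); K=np.array(c['camera_matrix'])
    if n=='wrist':
        T=np.array(c['T_tool_cam']); R=Ro.from_rotvec(o['tool_rot']).as_matrix()
        A=R@T[:3,:3]; b=R@T[:3,3]+np.array(o['tool_pos'])
    else:
        A=np.array(c['R']).T; b=-A@np.array(c['t'])
    np.savez(f'pics/{f}.npz',K=K,A=A,b=b); return im,d
def world(f,z=None):
    "world point map of picture f"
    q=np.load(f'pics/{f}.npz'); d=np.load(f'pics/{f}.npy'); v,u=np.mgrid[:400,:640]
    r=np.stack([u,v,np.ones_like(u)],-1)@np.linalg.inv(q['K']).T
    if z is None: return (r*d[...,None])@q['A'].T+q['b']
    w=r@q['A'].T; return q['b']+w*((z-q['b'][2])/w[...,2:])
E
python3 - <<'E'
from h import *
snap('top','top0');snap('scene','sc0')
print({k:np.round(v,3) for k,v in ctrl.get_obs().items()})
for f in('top0','sc0'):
    q=np.load(f'pics/{f}.npz');print(q['K'],q['A'],q['b'])
E
```

```text
{'t': np.float64(0.1), 'q': array([-1.452,  0.053,  1.614, -0.   ,  1.476, -0.119]), 'dq': array([ 0.   , -0.001, -0.003, -0.002, -0.001,  0.001]), 'effort': array([ 1.0000e-03, -3.9490e+01, -3.7136e+01, -0.0000e+00,  4.0000e-03,
       -0.0000e+00]), 'tool_pos': array([ 0.147, -0.607,  0.23 ]), 'tool_rot': array([-3.118, -0.372,  0.   ]), 'contact_force': array([-0.543,  0.189, -0.075]), 'wrist_torque': array([ 0.025, -0.002,  0.017]), 'grip_force': np.float64(0.0), 'opening': np.float64(0.086)}
[[406.38719537   0.         316.94221311]
 [  0.         406.38719537 201.86915282]
 [  0.           0.           1.        ]] [[-0.01955835 -0.99101238  0.13233269]
 [-0.99965286  0.02172025  0.01491294]
 [-0.01765321 -0.13199508 -0.99109317]] [0.36604032 0.00894779 1.22754564]
[[457.37827754   0.         323.03151451]
 [  0.         457.37827754 200.33080776]
 [  0.           0.           1.        ]] [[-0.72227349 -0.50439036  0.47319274]
 [-0.69137351  0.50877897 -0.51297819]
 [ 0.01799074 -0.69766348 -0.71619969]] [-0.19868896  0.80010783  1.16069133]
```

View pics/top0.png

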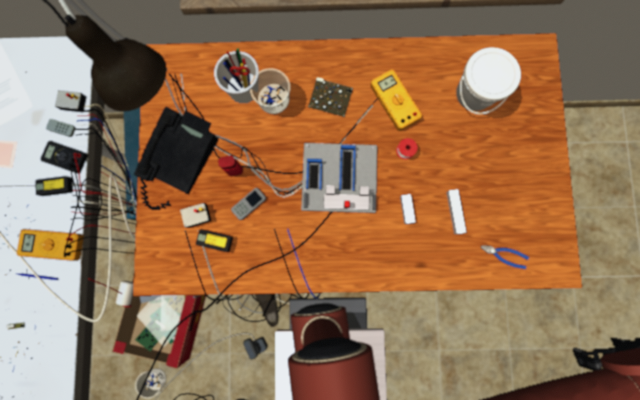

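View pics/sc0.png

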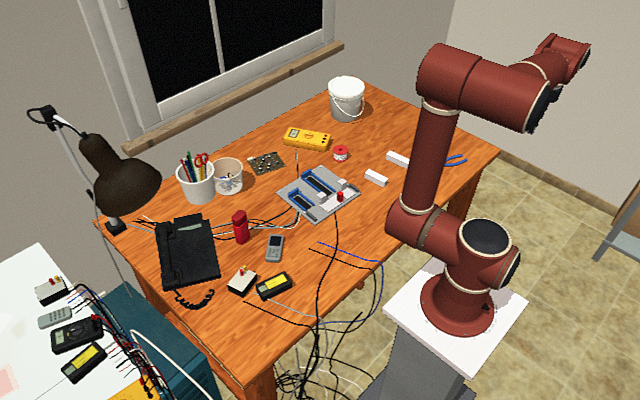

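The top picture shows the rack at about (340,178), the short bar at (407,209), the long bar at (457,212) and the reel at (407,148). The red grip is at (347,204). Next I'll fit the bars and the rack by colour and depth, and view an enlarged crop.

```bash
python3 - <<'E'
from h import *
im=cv2.imread('pics/top0.png'); c=im[130:250,285:485]; cv2.imwrite('pics/top0c.png',cv2.resize(c,None,fx=4,fy=4,interpolation=cv2.INTER_CUBIC))
W=world('top0');hsv=cv2.cvtColor(im,cv2.COLOR_BGR2HSV)
def fit(m,n,z):
    P=world('top0',z)[m].astype(np.float32)
    r=cv2.minAreaRect(P[:,:2]*1000); b=cv2.boxPoints(r)
    print(n,m.sum(),np.round(r[0],1),np.round(r[1],1),round(r[2],1),'z',np.round(np.median(W[m][:,2]),4), b.round().tolist())
def reg(m,u0,u1,v0,v1):
    k=np.zeros_like(m);k[v0:v1,u0:u1]=m[v0:v1,u0:u1]; return k
wh=(hsv[...,1]<60)&(hsv[...,2]>170)
for n,u in(('short',(395,420)),('long',(440,475))): fit(reg(wh,*u,180,245),n,.028)
gr=(hsv[...,1]<60)&(hsv[...,2]>60)
fit(reg(gr,295,385,135,218),'plate',.010)
print(np.round(W[204,347],3),np.round(W[150,310],3),np.round(W[205,310],3),np.round(W[165,365],3))
E
```

```text
short 298 [ 500.7 -241.9] [86.1 30.2] 6.5 z 0.0283 [[456.0, -232.0], [460.0, -262.0], [545.0, -252.0], [542.0, -222.0]]
long 450 [ 489.6 -385.9] [130.9  30. ] 7.2 z 0.0284 [[423.0, -379.0], [427.0, -409.0], [556.0, -393.0], [553.0, -363.0]]
plate 3885 [604.1 -30.7] [243.9 210.1] 86.5 z 0.0117 [[492.0, -146.0], [701.0, -159.0], [716.0, 85.0], [507.0, 97.0]]
[ 0.515 -0.061  0.052] [0.688 0.045 0.016] [0.519 0.048 0.011] [ 0.639 -0.122  0.01 ]
```

View pics/top0c.png

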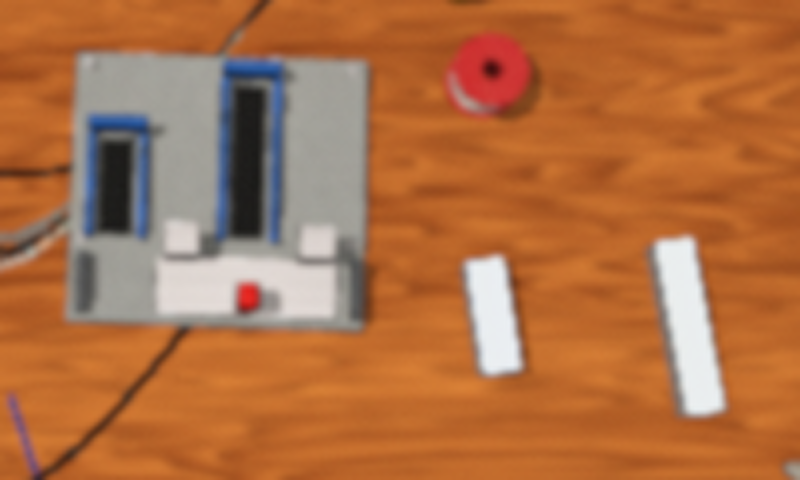

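The crop shows the rack with a yaw of about -3.5° and open gates at crop (182,238) and (318,242). The grip is at (248,297) and both bars are clear of everything. I'll move above the long bar and look from close.

```bash
cat >> h.py <<'E'
def go(x,y,z,yaw):
    "turn about tool z (deg), then shift along the turned tool axes, to reach target with tool down"
    o=ctrl.get_obs(); R=Ro.from_rotvec(o['tool_rot']).as_matrix()
    a=np.deg2rad(yaw); D=np.array([[np.cos(a),np.sin(a),0],[np.sin(a),-np.cos(a),0],[0,0,-1]])
    r=Ro.from_matrix(R.T@D).as_rotvec(degrees=True); d=D.T@(np.array([x,y,z])-o['tool_pos'])
    print('rot',r.round(2),'shift mm',(d*1000).round(1),'F',np.round(o['contact_force'],1),'t',round(o['t'],2),'tcp',np.round(o['tool_pos'],4),'open',round(o['opening'],4))
E
python3 - <<'E'
from h import *
print(np.round(ctrl.camera_info('wrist')['T_tool_cam'],3)); go(.49,-.386,.2,7); 
E
```

```text
[[ 0.001 -0.945 -0.327  0.085]
 [ 1.     0.001  0.     0.   ]
 [ 0.    -0.327  0.945 -0.143]
 [ 0.     0.     0.     1.   ]]
rot [-0.11 -0.01  6.62] shift mm [ 367.2 -177.4   30.2] F [-0.5  0.2 -0.1] t 0.1 tcp [ 0.1471 -0.6069  0.2302] open 0.0858
```

Request:
{"api": "jog_arm", "payload": {"steps": [{"delta_rot":[0,0,6.6],"linear":[0,0,0],"grip":0.06},{"delta_rot":[0,0,0],"linear":[0.04,-0.02,0],"grip":0.06},{"delta_rot":[0,0,0],"linear":[0.04,-0.02,0],"grip":0.06},{"delta_rot":[0,0,0],"linear":[0.04,-0.02,0],"grip":0.06},{"delta_rot":[0,0,0],"linear":[0.04,-0.02,0],"grip":0.06},{"delta_rot":[0,0,0],"linear":[0.04,-0.02,0.005],"grip":0.06},{"delta_rot":[0,0,0],"linear":[0.04,-0.02,0.005],"grip":0.06},{"delta_rot":[0,0,0],"linear":[0.04,-0.02,0.005],"grip":0.06},{"delta_rot":[0,0,0],"linear":[0.04,-0.02,0.01],"grip":0.06},{"delta_rot":[0,0,0],"linear":[0.03,-0.017,0.005],"grip":0.06}]}}

```text
t: 1.1
tool_pos: [0.4744, -0.3868, 0.1998]
tool_rot: [-3.134, -0.194, 0.001]
contact_force: [-0.5, 0.0, -0.2]
opening: 0.06
grip_force: 0.0
```

```bash
python3 - <<'E'
from h import *
go(.49,-.386,.1,7.2); snap('wrist','w1')
go(.49,-.386,.1,7.2)
im=cv2.imread('pics/w1.png');W=world('w1')
hsv=cv2.cvtColor(im,cv2.COLOR_BGR2HSV)
m=(abs(W[...,2]-.028)<.006)&(hsv[...,1]<70)
n,l,s,c=cv2.connectedComponentsWithStats(m.astype(np.uint8))
for i in range(1,n):
    if s[i,4]>800:
        r=cv2.minAreaRect((world('w1',.028)[l==i][:,:2]*1000).astype(np.float32));print(s[i],np.round(r[0],1),np.round(r[1],1),round(r[2],1))
E
```

```text
rot [-0.09  0.05 -0.1 ] shift mm [15.6  1.2 99.8] F [-0.5  0.  -0.2] t 1.1 tcp [ 0.4744 -0.3868  0.1998] open 0.06
rot [-0.27 -0.08  0.09] shift mm [12.5  4.  98.9] F [ 0.7  3.8 -0.9] t 1.15 tcp [ 0.4771 -0.3836  0.1989] open 0.0602
[ 161   88   41   87 2560] [ 501.2 -243.2] [84.7 30.2] 6.4
[ 308   95   29  125 3321] [ 490.4 -385.3] [128.9  27.5] 7.1
```

View pics/w1.png

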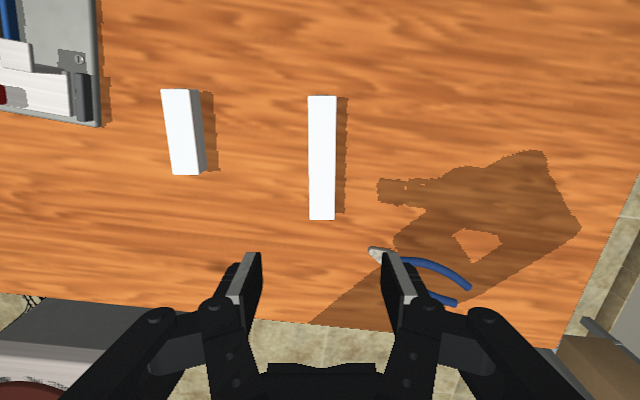

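The wrist picture shows the long bar straight ahead at (322,158) and the short bar at (183,132). Both match the top fit within 1 mm. Next I'll line up and descend.

Request:
{"api": "jog_arm", "payload": {"steps": [{"delta_rot":[0,0,0],"linear":[0.013,0.003,0.02],"grip":0.06},{"delta_rot":[0,0,0],"linear":[0,0,0.035],"grip":0.06},{"delta_rot":[0,0,0],"linear":[0,0,0.035],"grip":0.06},{"delta_rot":[0,0,0],"linear":[0,0,0.03],"grip":0.06},{"delta_rot":[0,0,0],"linear":[0,0,0.02],"grip":0.06},{"delta_rot":[0,0,0],"linear":[0,0,0],"grip":0.06},{"delta_rot":[0,0,0],"linear":[0,0,0],"grip":0.06}]}}

```text
t: 1.85
tool_pos: [0.486, -0.3903, 0.0612]
tool_rot: [-3.135, -0.192, 0.001]
contact_force: [-0.3, -0.3, 0.4]
opening: 0.0599
grip_force: 0.0
```

```bash
python3 -c "
from h import *
go(.4904,-.3853,.015,7.1)"
```

```text
rot [-0.03  0.03 -0.08] shift mm [ 5.  -4.4 46.2] F [-0.3 -0.3  0.4] t 1.85 tcp [ 0.486  -0.3903  0.0612] open 0.0599
```

Request:
{"api": "jog_arm", "payload": {"steps": [{"delta_rot":[0,0,0],"linear":[0.005,-0.004,0.01],"grip":0.06},{"delta_rot":[0,0,0],"linear":[0,0,0.02],"grip":0.06},{"delta_rot":[0,0,0],"linear":[0,0,0.016],"grip":0.06},{"delta_rot":[0,0,0],"linear":[0,0,0],"grip":0.06},{"delta_rot":[0,0,0],"linear":[0,0,0],"grip":0.02},{"delta_rot":[0,0,0],"linear":[0,0,0],"grip":0.02},{"delta_rot":[0,0,0],"linear":[0,0,0],"grip":0.02},{"delta_rot":[0,0,0],"linear":[0,0,0],"grip":0.02},{"delta_rot":[0,0,0],"linear":[0,0,0],"grip":0.02}], "newtons": 50}}

```text
t: 2.75
tool_pos: [0.4915, -0.3865, 0.0168]
tool_rot: [3.134, 0.192, 0.003]
contact_force: [0.1, 0.3, 5.1]
opening: 0.0266
grip_force: 52.3
```

```bash
python3 -c "
from h import *
go(.4904,-.3853,.015,7.1)"
```

```text
rot [ 0.11 -0.09 -0.08] shift mm [-1.  -1.3  1.8] F [0.1 0.3 5.1] t 2.75 tcp [ 0.4915 -0.3865  0.0168] open 0.0266
```

Request:
{"api": "jog_arm", "payload": {"steps": [{"delta_rot":[0,0,0],"linear":[0,0,-0.02],"grip":0.02},{"delta_rot":[0,0,0],"linear":[0,0,-0.04],"grip":0.02},{"delta_rot":[0,0,0],"linear":[0,0,-0.04],"grip":0.02},{"delta_rot":[0,0,5.3],"linear":[0,0,-0.04],"grip":0.02},{"delta_rot":[0,0,5.3],"linear":[0,0,0],"grip":0.02},{"delta_rot":[0,0,0],"linear":[0,0,0],"grip":0.02}]}}

```text
t: 3.35
tool_pos: [0.4909, -0.386, 0.1565]
tool_rot: [3.139, -0.098, 0.002]
contact_force: [-0.5, 1.3, -3.2]
opening: 0.026
grip_force: 51.6
```

```bash
python3 -c "
from h import *
go(.44,-.04,.16,-3.5)"
```

```text
rot [ 0.08 -0.08 -0.07] shift mm [ -72.  -342.3   -3.5] F [-0.5  1.3 -3.2] t 3.35 tcp [ 0.4909 -0.386   0.1565] open 0.026
```

Held: the force reading shows the bar's weight, about 2.7 N. Next I'll move to view the rack.

Request:
{"api": "jog_arm", "payload": {"steps": [{"delta_rot":[0,0,0],"linear":[-0.005,-0.03,0],"grip":0.02},{"delta_rot":[0,0,0],"linear":[-0.01,-0.04,0],"grip":0.02},{"delta_rot":[0,0,0],"linear":[-0.01,-0.04,0],"grip":0.02},{"delta_rot":[0,0,0],"linear":[-0.01,-0.045,0],"grip":0.02},{"delta_rot":[0,0,0],"linear":[-0.01,-0.045,0],"grip":0.02},{"delta_rot":[0,0,0],"linear":[-0.01,-0.045,0],"grip":0.02},{"delta_rot":[0,0,0],"linear":[-0.01,-0.045,0],"grip":0.02},{"delta_rot":[0,0,0],"linear":[-0.007,-0.04,0],"grip":0.02},{"delta_rot":[0,0,0],"linear":[0,-0.012,0],"grip":0.02},{"delta_rot":[0,0,0],"linear":[0,0,0],"grip":0.02}]}}

```text
t: 4.35
tool_pos: [0.439, -0.0384, 0.1535]
tool_rot: [-3.14, 0.091, 0.005]
contact_force: [0.5, -0.4, -2.4]
opening: 0.0265
grip_force: 51.6
```

Request:
{"api": "jog_arm", "payload": {"steps": [{"delta_rot":[0,0,0],"linear":[0,0,0],"grip":0.02},{"delta_rot":[0,0,0],"linear":[0,0,0],"grip":0.02}]}}

```text
t: 4.55
tool_pos: [0.4401, -0.041, 0.1548]
tool_rot: [3.14, -0.1, -0.002]
contact_force: [0.8, 0.7, -1.0]
opening: 0.0266
grip_force: 51.6
```

```bash
python3 - <<'E'
from h import *
go(.44,-.04,.16,-3.5); im,d=snap('wrist','w2'); go(.44,-.04,.16,-3.5)
cv2.imwrite('pics/w2c.png',cv2.resize(cv2.imread('pics/w2.png'),(800,500),interpolation=cv2.INTER_CUBIC))
E
```

```text
rot [ 0.01  0.06 -0.14] shift mm [-0.1 -1.  -5.2] F [ 0.8  0.7 -1. ] t 4.55 tcp [ 0.4401 -0.041   0.1548] open 0.0266
rot [ 0.01  0.05 -0.15] shift mm [-0.2 -1.  -5.1] F [ 0.6  0.6 -2.4] t 4.6 tcp [ 0.4402 -0.041   0.1549] open 0.0265
```

View pics/w2c.png

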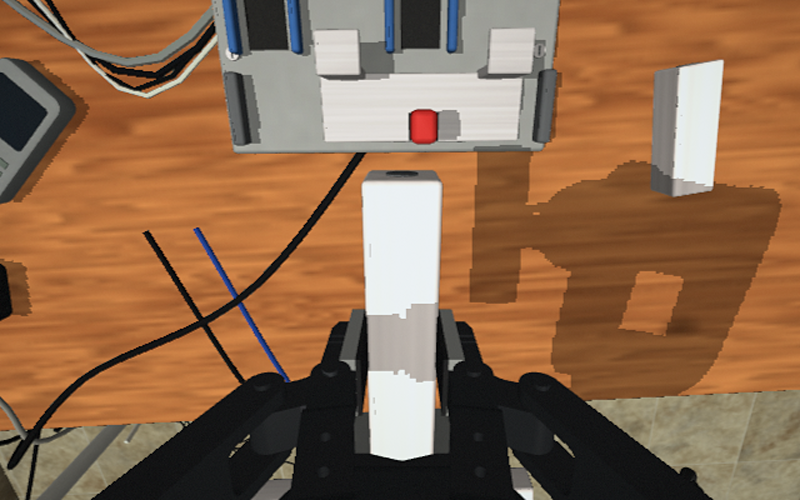

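The held bar is square in the gripper, and the red grip is at (424,126). Both lane mouths show at the top edge, so I'll move 85 mm forward to get the whole rack in view.

Request:
{"api": "jog_arm", "payload": {"steps": [{"delta_rot":[0,0,0],"linear":[0.025,0,0],"grip":0.02},{"delta_rot":[0,0,0],"linear":[0.035,0,0],"grip":0.02},{"delta_rot":[0,0,0],"linear":[0.025,0,0],"grip":0.02},{"delta_rot":[0,0,0],"linear":[0,0,0],"grip":0.02},{"delta_rot":[0,0,0],"linear":[0,0,0],"grip":0.02},{"delta_rot":[0,0,0],"linear":[0,0,0],"grip":0.02},{"delta_rot":[0,0,0],"linear":[0,0,0],"grip":0.02}]}}

```text
t: 5.3
tool_pos: [0.5242, -0.0454, 0.1551]
tool_rot: [-3.14, 0.099, 0.001]
contact_force: [-0.4, 0.2, -1.8]
opening: 0.0263
grip_force: 51.6
```

```bash
python3 - <<'E'
from h import *
go(.44,-.04,.16,-3.5); im,d=snap('wrist','w3'); go(.44,-.04,.16,-3.5)
cv2.imwrite('pics/w3c.png',cv2.resize(cv2.imread('pics/w3.png')[0:320],(800,400),interpolation=cv2.INTER_CUBIC))
im=cv2.imread('pics/w3.png');hsv=cv2.cvtColor(im,cv2.COLOR_BGR2HSV);W=world('w3')
m=(hsv[...,0]>95)&(hsv[...,0]<125)&(hsv[...,1]>110)&(W[...,0]>.5)&(W[...,2]>.015)&(W[...,2]<.05)
for n,lo,hi in(('walls',.019,.025),('stops',.033,.039)):
    k=m&(W[...,2]>lo)&(W[...,2]<hi)
    c,l,s,_=cv2.connectedComponentsWithStats(k.astype(np.uint8))
    for i in range(1,c):
        if s[i,4]>60:
            P=(world('w3',.022 if n=='walls' else .036)[l==i][:,:2]*1000).astype(np.float32);r=cv2.minAreaRect(P);vx=cv2.fitLine(P,cv2.DIST_HUBER,0,.01,.01).ravel()
            print(n,s[i],np.round(r[0],1),np.round(r[1],1),round(r[2],1),'line',np.round(np.degrees(np.arctan(vx[1]/vx[0])),2),vx[2:].round(1))
E
```

```text
rot [-0.    0.02 -0.11] shift mm [-84.4  -0.2  -4.9] F [-0.4  0.2 -1.8] t 5.3 tcp [ 0.5242 -0.0454  0.1551] open 0.0263
rot [ 0.   0.  -0.1] shift mm [-84.5  -0.2  -4.7] F [-0.8 -0.7 -1.4] t 5.35 tcp [ 0.5243 -0.0453  0.1553] open 0.0264
walls [308   0   9 136 869] [623.6 -44.4] [  5.3 102.6] 86.9 line -2.98 [626.9 -44.5]
walls [356   0  11 146 963] [616.8 -83.7] [  5.5 111.4] 86.9 line -3.11 [620.9 -83.9]
walls [235  35  16 112 756] [610.4  15.4] [ 6.6 88.1] 86.9 line -3.54 [609.6  15.6]
walls [185  47  21 100 758] [608.6  55.4] [ 6.9 79.5] 87.1 line -3.17 [610.4  55.4]
stops [177  30  61  16 838] [651.8  33.1] [45.7 10. ] 87.9 line 87.34 [651.9  33.1]
```

View pics/w3c.png

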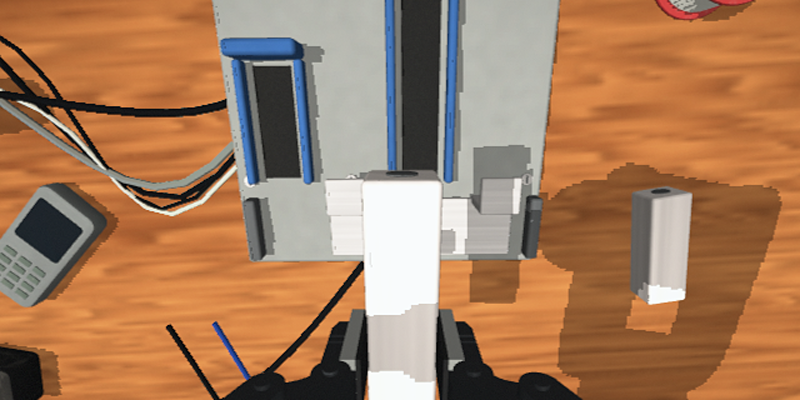

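The rack yaw is about -3.1°, lane centres are 40 mm between wall centres as they should be, and the short stop's front face is clear. Before lowering I'll check how the held bar sits in the tool, using the same camera.

```bash
python3 - <<'E'
from h import *
im=cv2.imread('pics/w3.png');hsv=cv2.cvtColor(im,cv2.COLOR_BGR2HSV);W=world('w3')
o=ctrl.get_obs();R=Ro.from_rotvec(o['tool_rot']).as_matrix()
T=(W-np.array(o['tool_pos']))@R*1000   # tool coords mm
m=(abs(T[...,2]+11)<8)&(abs(T[...,1])<25)&(T[...,0]>5)&(T[...,0]<90)&(hsv[...,1]<60)
print('top height',np.median(T[m][:,2]))
for v in range(150,270,20):
    k=np.where(m[v])[0]; print(v,k.min(),k.max(),T[v,k.min()].round(1),T[v,k.max()].round(1))
k=np.where(m[:,322])[0];print('front',k.min(),[T[i,322].round(1).tolist() for i in range(k.min()-2,k.min()+8,2)])
E
```

```text
top height -11.70350272635493
150 289 354 [ 60.5 -13.7  -9.8] [60.5 14.3 -9.3]
170 290 353 [ 51.8 -13.5 -10.2] [51.7 14.1 -9.7]
190 291 352 [ 42.9 -13.3 -11. ] [ 42.7  13.9 -10.3]
210 292 351 [ 33.3 -13.1 -10.7] [ 33.1  13.8 -10.3]
230 292 350 [ 23.3 -13.4 -10.9] [ 23.6  13.5 -11.3]
250 281 360 [ 11.4 -19.4  -8.2] [11.3 19.1 -7.8]
front 141 [[63.9, 0.5, -0.9], [63.5, 0.5, -4.1], [63.4, 0.5, -8.6], [63.1, 0.5, -12.5], [62.1, 0.5, -11.7]]
```

```bash
python3 -c "
from h import *
go(.6165,-.0645,.060,-3.1)"
```

```text
rot [ 0.   0.  -0.5] shift mm [93.1 14.1 95.3] F [-0.8 -0.7 -1.4] t 5.35 tcp [ 0.5243 -0.0453  0.1553] open 0.0264
```

Request:
{"api": "jog_arm", "payload": {"steps": [{"delta_rot":[0,0,-0.5],"linear":[0.02,0.003,0],"grip":0.02},{"delta_rot":[0,0,0],"linear":[0.035,0.005,0],"grip":0.02},{"delta_rot":[0,0,0],"linear":[0.028,0.004,0],"grip":0.02},{"delta_rot":[0,0,0],"linear":[0.01,0.002,0.01],"grip":0.02},{"delta_rot":[0,0,0],"linear":[0,0,0.03],"grip":0.02},{"delta_rot":[0,0,0],"linear":[0,0,0.03],"grip":0.02},{"delta_rot":[0,0,0],"linear":[0,0,0.02],"grip":0.02},{"delta_rot":[0,0,0],"linear":[0,0,0.005],"grip":0.02},{"delta_rot":[0,0,0],"linear":[0,0,0],"grip":0.02},{"delta_rot":[0,0,0],"linear":[0,0,0],"grip":0.02}]}}

```text
t: 6.35
tool_pos: [0.6181, -0.0646, 0.0621]
tool_rot: [3.14, -0.084, 0.004]
contact_force: [0.1, 0.5, -1.7]
opening: 0.0266
grip_force: 51.5
```

Request:
{"api": "jog_arm", "payload": {"steps": [{"delta_rot":[0,0,0],"linear":[0,0,0],"grip":0.02},{"delta_rot":[0,0,0],"linear":[0,0,0],"grip":0.02},{"delta_rot":[0,0,0],"linear":[0,0,0],"grip":0.02}]}}

```text
t: 6.65
tool_pos: [0.6177, -0.0645, 0.0613]
tool_rot: [3.14, -0.084, 0.003]
contact_force: [1.2, 0.3, -2.8]
opening: 0.0265
grip_force: 51.5
```

```bash
python3 - <<'E'
from h import *
im,d=snap('wrist','w4'); go(.6165,-.0645,.027,-3.1)
im=cv2.imread('pics/w4.png');cv2.imwrite('pics/w4c.png',cv2.resize(im[0:300,100:540],None,fx=1.8,fy=1.8))
E
```

```text
rot [ 0.01 -0.06  0.03] shift mm [-1.   0.1 34. ] F [ 0.1  0.1 -2.7] t 6.7 tcp [ 0.6175 -0.0644  0.061 ] open 0.0268
```

View pics/w4c.png

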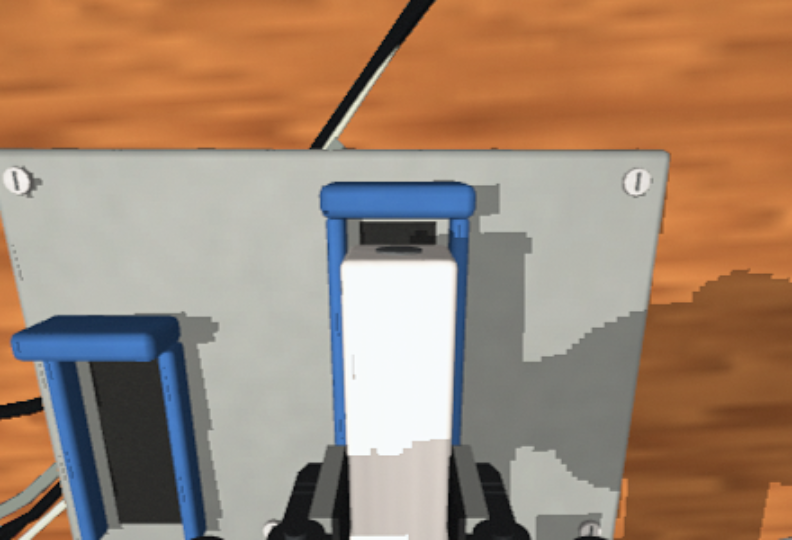

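The bar is centred over the long lane, with bar and stop both centred at crop column 398, and it is a few mm short of the stop. I'll lower it.

Request:
{"api": "jog_arm", "payload": {"steps": [{"delta_rot":[0,0,0],"linear":[-0.001,0,0.01],"grip":0.02},{"delta_rot":[0,0,0],"linear":[0,0,0.01],"grip":0.02},{"delta_rot":[0,0,0],"linear":[0,0,0.008],"grip":0.02},{"delta_rot":[0,0,0],"linear":[0,0,0.004],"grip":0.02},{"delta_rot":[0,0,0],"linear":[0,0,0.002],"grip":0.02},{"delta_rot":[0,0,0],"linear":[0,0,0],"grip":0.02},{"delta_rot":[0,0,0],"linear":[0,0,0],"grip":0.02}]}}

```text
t: 7.4
tool_pos: [0.617, -0.0644, 0.0282]
tool_rot: [3.14, -0.084, 0.002]
contact_force: [0.1, -0.1, -1.7]
opening: 0.0263
grip_force: 51.7
```

Almost down. A little lower, then forward to the stop.

Request:
{"api": "jog_arm", "payload": {"steps": [{"delta_rot":[0,0,0],"linear":[0,0,0.0015],"grip":0.02},{"delta_rot":[0,0,0],"linear":[0.002,0,0],"grip":0.02},{"delta_rot":[0,0,0],"linear":[0.002,0,0],"grip":0.02},{"delta_rot":[0,0,0],"linear":[0.001,0,0],"grip":0.02},{"delta_rot":[0,0,0],"linear":[0,0,0],"grip":0.02},{"delta_rot":[0,0,0],"linear":[0,0,0],"grip":0.02}]}}

```text
t: 8.0
tool_pos: [0.6214, -0.0649, 0.0267]
tool_rot: [3.14, -0.084, -0.001]
contact_force: [-7.3, 0.6, 13.1]
opening: 0.0264
grip_force: 53.4
```

Request:
{"api": "jog_arm", "payload": {"steps": [{"delta_rot":[0,0,0],"linear":[0.001,0,-0.0005],"grip":0.02},{"delta_rot":[0,0,0],"linear":[0.001,0,0],"grip":0.02},{"delta_rot":[0,0,0],"linear":[0.001,0,0],"grip":0.02},{"delta_rot":[0,0,0],"linear":[0,0,0],"grip":0.02}]}}

```text
t: 8.4
tool_pos: [0.6237, -0.0649, 0.0267]
tool_rot: [3.14, -0.084, -0.004]
contact_force: [-9.7, 0.3, 12.2]
opening: 0.0267
grip_force: 53.4
```

Request:
{"api": "jog_arm", "payload": {"steps": [{"delta_rot":[0,0,0],"linear":[0.001,0,-0.0005],"grip":0.02},{"delta_rot":[0,0,0],"linear":[0.001,0,0],"grip":0.02},{"delta_rot":[0,0,0],"linear":[0,0,0],"grip":0.02},{"delta_rot":[0,0,0],"linear":[0,0,0],"grip":0.02}]}}

```text
t: 8.8
tool_pos: [0.6237, -0.065, 0.0267]
tool_rot: [3.14, -0.084, -0.012]
contact_force: [-13.6, 0.1, 16.3]
opening: 0.0268
grip_force: 53.7
```

It stopped moving at x 0.6237 against the stop. I'll release, lift, and go towards the short bar.

Request:
{"api": "jog_arm", "payload": {"steps": [{"delta_rot":[0,0,0],"linear":[-0.001,0,0],"grip":0.05},{"delta_rot":[0,0,0],"linear":[0,0,0],"grip":0.05},{"delta_rot":[0,0,0],"linear":[0,0,0],"grip":0.05},{"delta_rot":[0,0,0],"linear":[0,0,-0.015],"grip":0.05},{"delta_rot":[0,0,0],"linear":[0,0,-0.03],"grip":0.05},{"delta_rot":[0,0,0],"linear":[0,0,-0.04],"grip":0.06},{"delta_rot":[0,0,-4.9],"linear":[0,0,-0.02],"grip":0.06},{"delta_rot":[0,0,-4.9],"linear":[0,0,0],"grip":0.06},{"delta_rot":[0,0,0],"linear":[0,0,0],"grip":0.06}]}}

```text
t: 9.7
tool_pos: [0.6262, -0.065, 0.1333]
tool_rot: [3.135, 0.184, 0.005]
contact_force: [0.4, -0.1, 0.2]
opening: 0.0598
grip_force: 0.0
```

```bash
python3 -c "
from h import *
go(.502,-.243,.10,6.6)"
```

```text
rot [ 0.07 -0.19  0.12] shift mm [-143.8  162.6   33.3] F [ 0.4 -0.1  0.2] t 9.7 tcp [ 0.6262 -0.065   0.1333] open 0.0598
```

Request:
{"api": "jog_arm", "payload": {"steps": [{"delta_rot":[0,0,0],"linear":[-0.03,0.03,0],"grip":0.06},{"delta_rot":[0,0,0],"linear":[-0.03,0.034,0],"grip":0.06},{"delta_rot":[0,0,0],"linear":[-0.03,0.034,0],"grip":0.06},{"delta_rot":[0,0,0],"linear":[-0.03,0.034,0],"grip":0.06},{"delta_rot":[0,0,0],"linear":[-0.024,0.03,0.01],"grip":0.06},{"delta_rot":[0,0,0],"linear":[0,0,0.023],"grip":0.06},{"delta_rot":[0,0,0],"linear":[0,0,0.02],"grip":0.06},{"delta_rot":[0,0,0],"linear":[0,0,0.02],"grip":0.06},{"delta_rot":[0,0,0],"linear":[0,0,0],"grip":0.06},{"delta_rot":[0,0,0],"linear":[0,0,0],"grip":0.06}]}}

```text
t: 10.7
tool_pos: [0.5007, -0.2422, 0.0575]
tool_rot: [-3.135, -0.183, 0.002]
contact_force: [0.4, 1.2, -0.3]
opening: 0.0601
grip_force: 0.0
```

```bash
python3 -c "
from h import *
go(.5012,-.243,.0155,6.5)"
```

```text
rot [-0.05  0.06  0.17] shift mm [ 0.4  0.8 42. ] F [ 0.4  1.2 -0.3] t 10.7 tcp [ 0.5007 -0.2422  0.0575] open 0.0601
```

Request:
{"api": "jog_arm", "payload": {"steps": [{"delta_rot":[0,0,0],"linear":[0.0005,0.001,0.015],"grip":0.06},{"delta_rot":[0,0,0],"linear":[0,0,0.02],"grip":0.06},{"delta_rot":[0,0,0],"linear":[0,0,0.007],"grip":0.06},{"delta_rot":[0,0,0],"linear":[0,0,0],"grip":0.06},{"delta_rot":[0,0,0],"linear":[0,0,0],"grip":0.02},{"delta_rot":[0,0,0],"linear":[0,0,0],"grip":0.02},{"delta_rot":[0,0,0],"linear":[0,0,0],"grip":0.02},{"delta_rot":[0,0,0],"linear":[0,0,0],"grip":0.02},{"delta_rot":[0,0,0],"linear":[0,0,0],"grip":0.02}], "newtons": 50}}

```text
t: 11.6
tool_pos: [0.5026, -0.2441, 0.0172]
tool_rot: [3.135, 0.184, 0.003]
contact_force: [0.4, 1.6, 6.5]
opening: 0.0262
grip_force: 51.7
```

Request:
{"api": "jog_arm", "payload": {"steps": [{"delta_rot":[0,0,0],"linear":[0,0,-0.02],"grip":0.02},{"delta_rot":[0,0,0],"linear":[0,0,-0.04],"grip":0.02},{"delta_rot":[0,0,0],"linear":[0,0,-0.04],"grip":0.02},{"delta_rot":[0,0,4.8],"linear":[0,0,-0.03],"grip":0.02},{"delta_rot":[0,0,4.8],"linear":[0,0,0],"grip":0.02},{"delta_rot":[0,0,0],"linear":[0,0,0],"grip":0.02},{"delta_rot":[0,0,0],"linear":[0,0,0],"grip":0.02}]}}

```text
t: 12.3
tool_pos: [0.5006, -0.2429, 0.1442]
tool_rot: [-3.139, 0.076, 0.004]
contact_force: [0.0, 0.2, -3.6]
opening: 0.0264
grip_force: 50.8
```

```bash
python3 -c "
from h import *
go(.599,.036,.15,-3.1)"
```

```text
rot [-0.08  0.14  0.32] shift mm [  83.2 -283.8   -5.8] F [ 0.   0.2 -3.6] t 12.3 tcp [ 0.5006 -0.2429  0.1442] open 0.0264
```

Request:
{"api": "jog_arm", "payload": {"steps": [{"delta_rot":[0,0,0.3],"linear":[0.005,-0.025,0],"grip":0.02},{"delta_rot":[0,0,0],"linear":[0.01,-0.04,0],"grip":0.02},{"delta_rot":[0,0,0],"linear":[0.015,-0.045,0],"grip":0.02},{"delta_rot":[0,0,0],"linear":[0.015,-0.045,0],"grip":0.02},{"delta_rot":[0,0,0],"linear":[0.015,-0.045,0],"grip":0.02},{"delta_rot":[0,0,0],"linear":[0.015,-0.045,0],"grip":0.02},{"delta_rot":[0,0,0],"linear":[0.008,-0.03,0],"grip":0.02},{"delta_rot":[0,0,0],"linear":[0.001,-0.009,0.02],"grip":0.02},{"delta_rot":[0,0,0],"linear":[0,0,0.03],"grip":0.02},{"delta_rot":[0,0,0],"linear":[0,0,0.025],"grip":0.02}]}}

```text
t: 13.3
tool_pos: [0.5995, 0.0363, 0.0676]
tool_rot: [-3.14, 0.083, 0.006]
contact_force: [-0.1, -0.5, -1.6]
opening: 0.0265
grip_force: 50.8
```

Request:
{"api": "jog_arm", "payload": {"steps": [{"delta_rot":[0,0,0],"linear":[0,0,0],"grip":0.02},{"delta_rot":[0,0,0],"linear":[0,0,0],"grip":0.02},{"delta_rot":[0,0,0],"linear":[0,0,0],"grip":0.02}]}}

```text
t: 13.6
tool_pos: [0.602, 0.0353, 0.0721]
tool_rot: [3.14, -0.087, 0.003]
contact_force: [0.3, -0.4, -1.8]
opening: 0.0266
grip_force: 50.8
```

```bash
python3 - <<'E'
from h import *
im,d=snap('wrist','w5'); go(.5995,.036,.028,-3.1)
im=cv2.imread('pics/w5.png');cv2.imwrite('pics/w5c.png',cv2.resize(im[0:320,100:540],None,fx=1.8,fy=1.8))
E
```

```text
rot [ 0.   -0.16 -0.07] shift mm [-2.9 -0.6 44.6] F [ 0.3  0.2 -1.6] t 13.65 tcp [0.6023 0.0352 0.0726] open 0.0264
```

View pics/w5c.png

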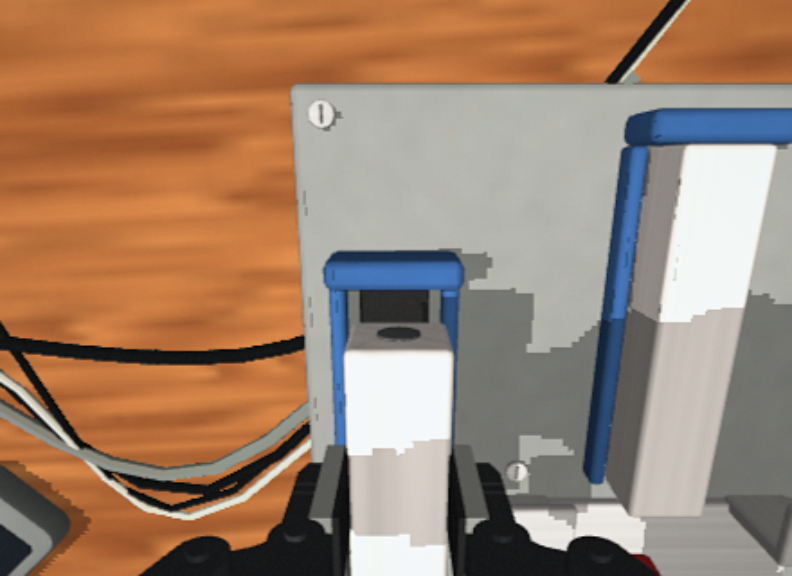

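The long bar lies home against its stop. The short bar is over its lane about 1 mm to the right (crop column 398 against 394 for the stop), so I'll correct that and lower.

Request:
{"api": "jog_arm", "payload": {"steps": [{"delta_rot":[0,0,0],"linear":[-0.002,-0.001,0.012],"grip":0.02},{"delta_rot":[0,0,0],"linear":[0,0,0.012],"grip":0.02},{"delta_rot":[0,0,0],"linear":[0,0,0.01],"grip":0.02},{"delta_rot":[0,0,0],"linear":[0,0,0.006],"grip":0.02},{"delta_rot":[0,0,0],"linear":[0,0,0.003],"grip":0.02},{"delta_rot":[0,0,0],"linear":[0,0,0],"grip":0.02},{"delta_rot":[0,0,0],"linear":[0,0,0],"grip":0.02},{"delta_rot":[0,0,0],"linear":[0,0,0],"grip":0.02}]}}

```text
t: 14.45
tool_pos: [0.5994, 0.0366, 0.0279]
tool_rot: [-3.14, 0.087, -0.001]
contact_force: [-0.2, -0.1, -1.5]
opening: 0.0265
grip_force: 50.8
```

Request:
{"api": "jog_arm", "payload": {"steps": [{"delta_rot":[0,0,0],"linear":[0,0,0.001],"grip":0.02},{"delta_rot":[0,0,0],"linear":[0.002,0,0],"grip":0.02},{"delta_rot":[0,0,0],"linear":[0.002,0,0],"grip":0.02},{"delta_rot":[0,0,0],"linear":[0.002,0,0],"grip":0.02},{"delta_rot":[0,0,0],"linear":[0.001,0,0],"grip":0.02},{"delta_rot":[0,0,0],"linear":[0,0,0],"grip":0.02},{"delta_rot":[0,0,0],"linear":[0,0,0],"grip":0.02}]}}

```text
t: 15.15
tool_pos: [0.6066, 0.0362, 0.0272]
tool_rot: [3.14, -0.087, 0.001]
contact_force: [-1.0, -0.4, 2.5]
opening: 0.0262
grip_force: 51.4
```

Request:
{"api": "jog_arm", "payload": {"steps": [{"delta_rot":[0,0,0],"linear":[0.001,0,0],"grip":0.02},{"delta_rot":[0,0,0],"linear":[0.001,0,0],"grip":0.02},{"delta_rot":[0,0,0],"linear":[0,0,0],"grip":0.02},{"delta_rot":[0,0,0],"linear":[0,0,0],"grip":0.02}]}}

```text
t: 15.55
tool_pos: [0.6066, 0.0362, 0.0272]
tool_rot: [3.14, -0.087, -0.007]
contact_force: [-8.9, 0.5, 9.8]
opening: 0.0266
grip_force: 52.2
```

Home at x 0.6066, as predicted. I'll release, lift and back off to look at the grip.

Request:
{"api": "jog_arm", "payload": {"steps": [{"delta_rot":[0,0,0],"linear":[-0.001,0,0],"grip":0.05},{"delta_rot":[0,0,0],"linear":[0,0,0],"grip":0.05},{"delta_rot":[0,0,0],"linear":[0,0,0],"grip":0.05},{"delta_rot":[0,0,0],"linear":[0,0,-0.015],"grip":0.05},{"delta_rot":[0,0,0],"linear":[0,0,-0.03],"grip":0.05},{"delta_rot":[0,0,0],"linear":[0,0,-0.04],"grip":0.05},{"delta_rot":[0,0,0],"linear":[-0.03,0.04,-0.04],"grip":0.05},{"delta_rot":[0,0,0],"linear":[-0.04,0.04,0],"grip":0.05},{"delta_rot":[0,0,0],"linear":[-0.04,0.04,0],"grip":0.02},{"delta_rot":[0,0,0],"linear":[-0.03,0.03,0],"grip":0}]}}

```text
t: 16.55
tool_pos: [0.4749, -0.0899, 0.1446]
tool_rot: [3.139, -0.086, 0.004]
contact_force: [-0.1, -0.1, 0.1]
opening: 0.0219
grip_force: 0.0
```

Request:
{"api": "jog_arm", "payload": {"steps": [{"delta_rot":[0,0,0],"linear":[0,0,0],"grip":0},{"delta_rot":[0,0,0],"linear":[0,0,0],"grip":0},{"delta_rot":[0,0,0],"linear":[0,0,0],"grip":0},{"delta_rot":[0,0,0],"linear":[0,0,0],"grip":0}]}}

```text
t: 16.95
tool_pos: [0.4768, -0.0881, 0.1435]
tool_rot: [3.14, -0.085, 0.001]
contact_force: [-0.4, 0.4, -0.1]
opening: 0.0001
grip_force: 0.0
```

```bash
python3 - <<'E'
from h import *
im,d=snap('wrist','w6'); go(.46,-.12,.15,-3.1)
im=cv2.imread('pics/w6.png');cv2.imwrite('pics/w6c.png',cv2.resize(im,(800,500)))
for f in('w2','w6'):
    im=cv2.imread(f'pics/{f}.png');hsv=cv2.cvtColor(im,cv2.COLOR_BGR2HSV);W=world(f)
    m=((hsv[...,0]<8)|(hsv[...,0]>172))&(hsv[...,1]>150)&(abs(W[...,2]-.055)<.006)&(abs(W[...,0]-.515)<.05)&(abs(W[...,1]+.06)<.06)
    print(f,m.sum(),W[m].min(0).round(4),W[m].max(0).round(4),cv2.minAreaRect((W[m][:,:2]*1000).astype(np.float32)))
E
```

```text
rot [-0.   -0.02  0.01] shift mm [-15.   32.8  -6.7] F [-0.6  0.4 -0.5] t 17.0 tcp [ 0.4767 -0.0881  0.1433] open -0.0002
w2 555 [ 0.5067 -0.0669  0.0522] [ 0.5258 -0.0507  0.0597] ((516.2178955078125, -58.87474060058594), (15.765975952148438, 18.65474510192871), 87.01949310302734)
w6 538 [ 0.5064 -0.0674  0.0491] [ 0.5264 -0.0509  0.0593] ((516.5382080078125, -58.85372543334961), (16.234167098999023, 19.859712600708008), 85.57892608642578)
```

View pics/w6c.png

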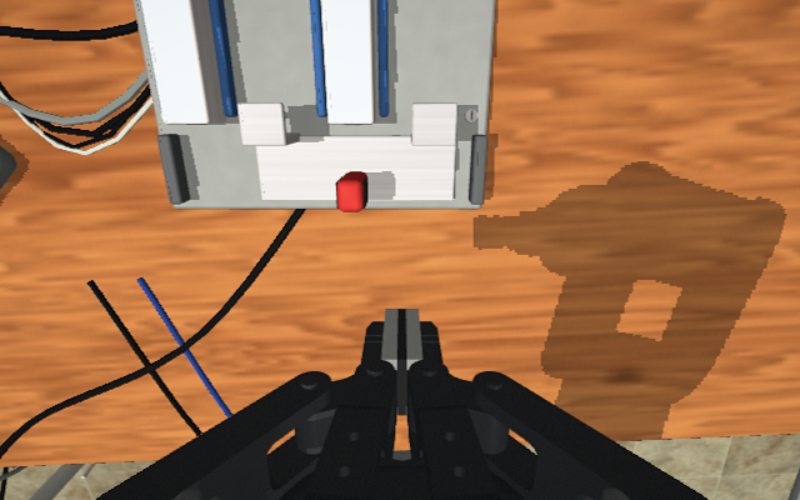

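Both bars lie home with their front ends level, at crop rows of about 122. The red grip is at (351,190), centre about (0.516,-0.059), with open space on its right. I'll put the closed fingers there.

```bash
python3 -c "
from h import *
go(.5185,-.100,.033,-3.1)"
```

```text
rot [-0.   -0.02  0.01] shift mm [ 42.4   9.6 110.3] F [-0.6  0.4 -0.5] t 17.0 tcp [ 0.4767 -0.0881  0.1433] open -0.0002
```

Request:
{"api": "jog_arm", "payload": {"steps": [{"delta_rot":[0,0,0],"linear":[0.025,0.005,0],"grip":0},{"delta_rot":[0,0,0],"linear":[0.017,0.005,0],"grip":0},{"delta_rot":[0,0,0],"linear":[0,0,0.02],"grip":0},{"delta_rot":[0,0,0],"linear":[0,0,0.03],"grip":0},{"delta_rot":[0,0,0],"linear":[0,0,0.03],"grip":0},{"delta_rot":[0,0,0],"linear":[0,0,0.02],"grip":0},{"delta_rot":[0,0,0],"linear":[0,0,0.008],"grip":0},{"delta_rot":[0,0,0],"linear":[0,0,0],"grip":0},{"delta_rot":[0,0,0],"linear":[0,0,0],"grip":0}]}}

```text
t: 17.9
tool_pos: [0.5183, -0.101, 0.0361]
tool_rot: [3.14, -0.086, 0.002]
contact_force: [-0.7, -1.0, 0.1]
opening: -0.0
grip_force: 0.0
```

Request:
{"api": "jog_arm", "payload": {"steps": [{"delta_rot":[0,0,0],"linear":[0,-0.005,0],"grip":0},{"delta_rot":[0,0,0],"linear":[0,-0.005,0],"grip":0},{"delta_rot":[0,0,0],"linear":[0,-0.005,0],"grip":0},{"delta_rot":[0,0,0],"linear":[0,-0.005,0],"grip":0},{"delta_rot":[0,0,0],"linear":[0,-0.005,0],"grip":0},{"delta_rot":[0,0,0],"linear":[0,-0.005,0],"grip":0},{"delta_rot":[0,0,0],"linear":[0,-0.005,0],"grip":0},{"delta_rot":[0,0,0],"linear":[0,-0.005,0],"grip":0},{"delta_rot":[0,0,0],"linear":[0,0,0],"grip":0}]}}

```text
t: 18.8
tool_pos: [0.5197, -0.0603, 0.0351]
tool_rot: [-3.14, 0.086, -0.001]
contact_force: [0.7, -0.4, 0.3]
opening: 0.0001
grip_force: 0.3
```

Request:
{"api": "jog_arm", "payload": {"steps": [{"delta_rot":[0,0,0],"linear":[0,-0.005,0],"grip":0},{"delta_rot":[0,0,0],"linear":[0,-0.005,0],"grip":0},{"delta_rot":[0,0,0],"linear":[0,-0.005,0],"grip":0},{"delta_rot":[0,0,0],"linear":[0,0,0],"grip":0}]}}

```text
t: 19.2
tool_pos: [0.5204, -0.0452, 0.035]
tool_rot: [-3.139, 0.086, -0.0]
contact_force: [0.9, -0.8, 0.2]
opening: 0.0002
grip_force: 0.2
```

Request:
{"api": "jog_arm", "payload": {"steps": [{"delta_rot":[0,0,0],"linear":[0,-0.004,0],"grip":0},{"delta_rot":[0,0,0],"linear":[0,-0.004,0],"grip":0},{"delta_rot":[0,0,0],"linear":[0,-0.003,0],"grip":0},{"delta_rot":[0,0,0],"linear":[0,-0.002,0],"grip":0}]}}

```text
t: 19.6
tool_pos: [0.521, -0.0329, 0.0349]
tool_rot: [3.14, -0.087, -0.0]
contact_force: [0.4, -3.1, -0.3]
opening: -0.0003
grip_force: 1.6
```

```bash
python3 - <<'E'
from h import *
snap('wrist','w7'); go(.52,-.03,.035,-3.1)
for f in('w7',):
    im=cv2.imread(f'pics/{f}.png');hsv=cv2.cvtColor(im,cv2.COLOR_BGR2HSV);W=world(f)
    m=((hsv[...,0]<8)|(hsv[...,0]>172))&(hsv[...,1]>150)&(abs(W[...,2]-.055)<.006)&(abs(W[...,0]-.515)<.05)&(abs(W[...,1])<.08)
    print(f,m.sum(),W[m].min(0).round(4),W[m].max(0).round(4))
E
```

```text
rot [-0.02  0.01 -0.06] shift mm [-1.1 -2.6 -0.1] F [ 0.6 -2.6 -0.3] t 19.65 tcp [ 0.521  -0.0326  0.0349] open -0.0
w7 1076 [ 0.5133 -0.019   0.049 ] [ 0.5295 -0.0026  0.0591]
```

The grip is moving with the fingers and has gone 48 mm so far. I'll finish in small steps until the force rises.

Request:
{"api": "jog_arm", "payload": {"steps": [{"delta_rot":[0,0,0],"linear":[0,-0.002,0],"grip":0},{"delta_rot":[0,0,0],"linear":[0,-0.002,0],"grip":0},{"delta_rot":[0,0,0],"linear":[0,-0.002,0],"grip":0},{"delta_rot":[0,0,0],"linear":[0,0,0],"grip":0}]}}

```text
t: 20.05
tool_pos: [0.5211, -0.0301, 0.035]
tool_rot: [3.133, -0.085, -0.001]
contact_force: [-1.0, -14.8, -0.6]
opening: -0.0
grip_force: 7.3
```

Request:
{"api": "jog_arm", "payload": {"steps": [{"delta_rot":[0,0,0],"linear":[0,-0.002,0],"grip":0},{"delta_rot":[0,0,0],"linear":[0,-0.001,0],"grip":0},{"delta_rot":[0,0,0],"linear":[0,0,0],"grip":0}]}}

```text
t: 20.35
tool_pos: [0.5212, -0.0299, 0.0351]
tool_rot: [3.128, -0.084, -0.002]
contact_force: [-2.6, -25.4, -0.4]
opening: 0.0001
grip_force: 12.4
```

It is firmly stopped. I'll back off to the right, lift, and check from the front.

Request:
{"api": "jog_arm", "payload": {"steps": [{"delta_rot":[0,0,0],"linear":[0,0.012,0],"grip":0},{"delta_rot":[0,0,0],"linear":[0,0.02,0],"grip":0},{"delta_rot":[0,0,0],"linear":[0,0.01,-0.02],"grip":0},{"delta_rot":[0,0,0],"linear":[0,0,-0.035],"grip":0},{"delta_rot":[0,0,0],"linear":[-0.02,0,-0.035],"grip":0},{"delta_rot":[0,0,0],"linear":[-0.025,0,-0.03],"grip":0},{"delta_rot":[0,0,0],"linear":[0,0,0],"grip":0},{"delta_rot":[0,0,0],"linear":[0,0,0],"grip":0},{"delta_rot":[0,0,0],"linear":[0,0,0],"grip":0}]}}

```text
t: 21.25
tool_pos: [0.4737, -0.063, 0.1535]
tool_rot: [-3.139, 0.087, 0.004]
contact_force: [0.1, 1.0, -0.1]
opening: -0.0002
grip_force: 0.0
```

```bash
python3 - <<'E'
from h import *
snap('wrist','w8'); go(.5,-.07,.15,-3.1)
im=cv2.imread('pics/w8.png');cv2.imwrite('pics/w8c.png',cv2.resize(im[:260],(800,325)))
hsv=cv2.cvtColor(im,cv2.COLOR_BGR2HSV);W=world('w8')
m=(abs(W[...,2]-.050)<.004)&(hsv[...,1]<60)&(abs(W[...,0]-.56)<.03)&(abs(W[...,1])<.13)
c,l,s,_=cv2.connectedComponentsWithStats(m.astype(np.uint8))
for i in range(1,c):
    if s[i,4]>100: print(s[i],cv2.minAreaRect((W[l==i][:,:2]*1000).astype(np.float32)))
E
```

```text
rot [-0.08  0.19 -0.07] shift mm [26.8  5.5  3.1] F [ 0.3 -0.7 -0.8] t 21.3 tcp [ 0.4736 -0.0631  0.1531] open 0.0001
[ 160   76   41   33 1180] ((562.5490112304688, 38.61638259887695), (26.575122833251953, 22.90282440185547), 86.87869262695312)
[ 295   76   35   33 1128] ((557.2066040039062, -60.639076232910156), (25.554433822631836, 22.80149269104004), 87.0925521850586)
```

View pics/w8c.png

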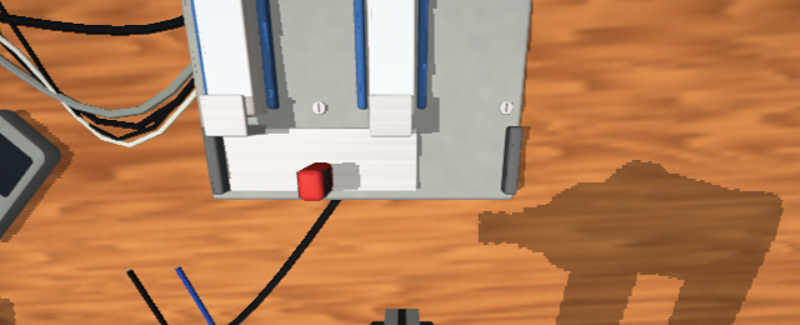

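The slide strip touches the left end stop at crop (222,165). Both gates are centred on their lanes within 1 mm, over the bar ends. I'll hand it in.

```bash
python3 -c "
from station import ctrl
print(ctrl.finish_job())"
```

```text
the job is handed in; nothing more can be done
None
```

Both bars lie home in their own lanes and the lock slide is at its end stop with both gates over the bar ends, checked in the last wrist picture; handed in at about 21 s, and no verdict came back.

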